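# Mount an enamel roundel in its frame under the retaining ring

### The job

Mount the round picture in the empty wooden frame: set the round enamel roundel face up in the middle of the frame's round well, then lay the round brass retaining ring (flange down, collar up) flat and centred over it, so that it holds the roundel down and the picture shows through its window. Enamel chips, so set both parts down rather than drop them, and let go.

Things in the scene. Friction and masses are not known exactly. Their poses are not given: they have to be found in the camera images.
- frame: Empty square picture frame of brown wood, 170 x 170 mm, 28 mm high, fixed to the table, with a round well in its middle, open at the top: 120 mm across, 20 mm deep, its floor 8 mm above the table. Origin: centre of the frame's underside; z up, x and y along its sides. The only empty frame.
- roundel: Loose round enamel roundel, a disc 50 mm across and 12 mm thick, 60 g, white ceramic body with a blue face and a flower on it, lying face up on the table. Origin: centre of its underside; z up through its face. Bystanders: a square tile of the same make (50 x 50 mm) and a much smaller disc (28 mm across).
- ring: Loose round brass retaining ring, 250 g, lying collar up: flange 100 mm across, 10 mm thick, with a 32 mm window and beads on top; on it a collar to grip, 56 mm across outside, 46 inside, 22 mm high (32 mm in all). Origin: centre of its underside, z up. 10 mm play all round in the well; on the roundel its underside is 20 mm above the table. Bystander: a like mount, but square, 90 mm.
Things that resemble listed ones, but are neither listed nor needed, are in the scene too. Leave any green or pink look-alike of the roundel alone. What is shaped like the ring but black or white is not meant.

How it is judged:
On the way:
1. the roundel lies flat and released in the middle of the frame's well, with the ring not yet over the frame (horizontal distance between roundel and frame below 0.015 m and z of roundel in the frame of frame between 0.004 and 0.013 m and angle between roundel's own z axis and vertical below 0.17 rad and contact force between roundel and the fingers below 0.05 N and linear speed of roundel below 0.03 m/s and horizontal distance between ring and frame above 0.1 m), for 0.2 s.
At the end, for the whole second after the job is handed in: The roundel lies face up and flat (within 10 degrees) on the floor of the frame's well, within 15 mm of its centre; the ring lies on it, collar up and flat (within 7 degrees), within 15 mm of the well's centre and of the roundel's, its underside 16 to 25 mm above the frame's underside; both at rest (horizontal distance between each of roundel, ring and frame below 0.015 m and z of roundel in the frame of frame between 0.004 and 0.013 m and angle between roundel's own z axis and vertical below 0.17 rad and horizontal distance between ring and roundel below 0.015 m and z of ring in the frame of frame between 0.016 and 0.025 m and angle between ring's own z axis and vertical below 0.12 rad and linear speed of each of roundel, ring below 0.02 m/s); the robot touches nothing.
It fails at once if the roundel or the ring is dropped into the frame (let fall by more than about 28 mm) ((linear speed of roundel above 0.75 m/s and contact force between roundel and the fingers below 0.05 N and horizontal distance between roundel and frame below 0.1 m) or (linear speed of ring above 0.75 m/s and contact force between ring and the fingers below 0.05 N and horizontal distance between ring and frame below 0.1 m)).
It also fails if it takes over 54 s, if anything falls off the work surface, if the arm or the gripper's body presses on something with over 40 N, if the wrist force passes 120 N, or if a joint passes its speed limit or range.

### The arm

A 6-joint arm with a two-finger parallel gripper is mounted at the origin on the work surface. World frame = base frame: x ahead of the robot, y to its left, z up, the work surface at z = 0. Lengths are in m, angles in rad, forces in N, time in s.
With the tool pointing down it reaches from about 0.35 to 0.8 m from the base axis. Payload 7.3 kg.
Tool frame: the origin (TCP) lies between the finger pads; the fingertips stand 8 mm ahead of it and the grasp point (between the pads) lies 11 mm behind it; z points along the fingers, y is the line along which they close (so a half turn about z gives the same grasp; the last joint's range is limited). The gripper opens to 85 mm and grips with 20 to 120 N. Pads are 22 mm wide; open, the fingers measure 114 mm over their backs; the gripper's body (76 mm by 85 mm) begins 54 mm behind the grasp point. The pads swing forward as they close: fully open they stand 13 mm farther back than shut.
Start: joints at [1.075, 0.342, 1.524, -0, 1.275, -0.146], TCP at [0.18, 0.493, 0.209] pointing down, gripper open.
Joint ranges: [-2.53, 2.53], [-0.77, 2.02], [0.04, 2.7], [-1, 4.14], [0.28, 2.66], [-3.11, 3.11]. Speed limits (rad/s): [2.57, 2.57, 3.14, 3.14, 3.14, 3.14].

### API

Orientations are given as a unit quaternion [w, x, y, z].
In Python, from station import get_state, grab_frame, calibration, order gives the robot as it stands.
- The arm moves only by the tool jog_arm, never from a script. Its argument "series" is a list of rows, each a list of 3 entries, a list of its own where there are three numbers: the opening, from 0 (shut) to 1 (fully open), then the shift along the tool's x, y, z each as a share of 0.03 m, from -1 to 1, then the turn about the tool's z as a share of 4 degrees, from -1 to 1. In form: [[claw, [x, y, z], spin], ...]. A call has exactly 5 rows; each row shifts and turns the commanded pose from where the row before left it, along the tool's axes as they then stand; what a row does not reach is not made up. A row lasts 1/10 s, in which the tool goes at most 50 mm and 8.59 degrees, less where a joint would pass 70% of its speed; a pose out of reach is approached as far as the arm can. A call with a number of a shift or a turn outside -1 to 1 is refused whole. A call with a gripper value outside its range is refused whole. The fingers move at their own pace and stop on an object; "grip_force" is the grip in N (left out, the last holds). Time passes only in rows, so rows that do not move let the fingers close, or fill a call up. It gives the time, the measured TCP pose, the force, the opening and the grip force at its end, in the units of the state.
- get_state(): the state, without advancing time (a new reading comes with each control period).
- grab_frame(name): name is "scene" or "top" or "wrist"; returns the picture (420x560x3 uint8, red, green, blue); there is no depth.
- calibration(name): a dict with "camera_matrix" (3x3 intrinsics, pixels), "k1" (the pictures are not rectified: a ray, as slopes to the right and down, at radius r is drawn at 1 + k1 r^2 times it, then the intrinsics apply), "world_to_cam" (4x4, takes a point from world to camera coordinates). Camera axes: x right, y up, looking along -z (the intrinsics and any distortion apply to the point x, -y, -z); pixel columns grow to the right and rows downward; lengths in m; the calibration is good to about 2 mm. A picture is of the moment at which its call begins: read the wrist's pose just before it. calibration takes no time and is no camera call; for the wrist camera it gives the pose at the moment of the call.
- order.job_done(): hands the job in; it is judged then, once.
The state is a dict: "t": time; "joint_pos": joint angles; "dq": joint speeds; "joint_efforts": joint torques, N m; "tool_pos": TCP position; "eef_rot": TCP orientation; "ft_force": force on the tool from outside, world axes, zero at the start; "wrist_torque": the same for the moment, N m; "width": finger opening in m; "finger_force": force on a finger pad.
Only numpy, scipy, OpenCV 4.12 (cv2) and the standard library are available. Lean on these libraries where they do the work, as an engineer would, in place of code of your own. Each camera call takes 0.05 s, during which the arm holds its last target. There are 200 camera calls.

## Working session

There is one attempt and no reset: what is moved stays moved. The work goes in short steps, Python scripts to look and compute and a tool call to move; the robot and the scene stay as the last step left them, time stands still between calls to the robot, and variables do not carry over. Pictures are saved under pics/ and viewed, at most 10 in all, crops included, and the job is handed in when it is done.

Besides the shell and the picture viewer there is one more tool, called after "Emit:" in YAML: its name, and indented under it one key for each argument. jog_arm: Moves the arm, as the interface text tells. Shift numbers are shares of 0.03 m and turn numbers shares of 4 degrees, none past 1 either way. Its arguments: {"type":"object","properties":{"series":{"type":"array","items":{"type":"array"}},"grip_force":{"type":"number"}},"required":["series"]}

```bash
mkdir -p pics; ls; cat > h.py <<'E'
import numpy as np, cv2
from station import get_state, grab_frame, calibration, order
def ray(cal,u,v):
    K=np.array(cal["camera_matrix"]);k=cal["k1"];T=np.array(cal["world_to_cam"])
    d=np.array([(u-K[0,2])/K[0,0],(v-K[1,2])/K[1,1]]);s=d.copy()
    for _ in range(20): s=d/(1+k*(s@s))
    R=T[:3,:3];return -R.T@T[:3,3], R.T@np.array([s[0],-s[1],-1.])
def onz(cal,u,v,z):
    o,d=ray(cal,u,v);return o+d*(z-o[2])/d[2]
def save(n,im): cv2.imwrite(f"pics/{n}.png",im[:,:,::-1])
E
python3 - <<'E'
from h import *
s=get_state();print(s)
for n in("top","scene"):
    im=grab_frame(n);save(n+"0",im);np.save(n+"0.npy",im)
c=calibration("top");print(c)
E
```

```text
pics
{'t': 0.0, 'joint_pos': array([ 1.07500025e+00,  3.42720913e-01,  1.52500216e+00,  1.07333944e-05,
        1.27534993e+00, -1.45967798e-01]), 'dq': array([-4.33758971e-05,  3.09787373e-04,  2.31328340e-04, -1.57466669e-03,
       -1.12810047e-03, -1.26077629e-04]), 'joint_efforts': array([-1.09625886e-03, -4.33667099e+01, -2.46011978e+01, -3.50664504e-04,
        7.63141463e-03, -1.71063419e-05]), 'tool_pos': array([0.17969881, 0.49285052, 0.20793209]), 'eef_rot': array([-2.38324451e-04,  1.74025082e-01,  9.84740942e-01, -7.00774465e-04]), 'ft_force': array([-0.06617235,  0.85617338, -0.77262241]), 'wrist_torque': array([-0.04025501,  0.00393737, -0.04201606]), 'finger_force': 0.0, 'width': 0.08551698648332402}
{'camera_matrix': array([[464.09065396,   0.        , 272.18141159],
       [  0.        , 464.09065396, 209.7579312 ],
       [  0.        ,   0.        ,   1.        ]]), 'k1': -0.10487299743561748, 'world_to_cam': array([[-0.00139672, -0.9998428 ,  0.01767562, -0.07810833],
       [ 0.98174212,  0.00199111,  0.19020634, -0.46134296],
       [-0.19021163,  0.01761857,  0.981585  , -1.08000209],
       [ 0.        ,  0.        ,  0.        ,  1.        ]])}
```

View pics/top0.png

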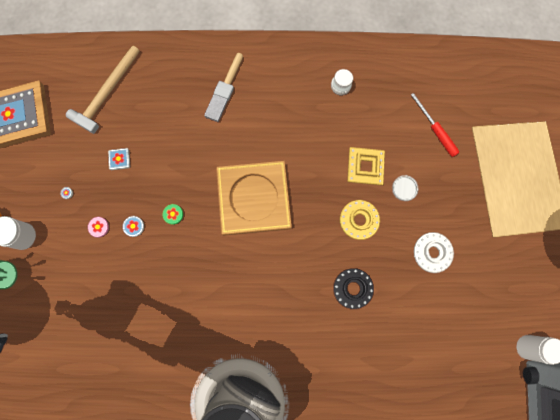

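View pics/scene0.png

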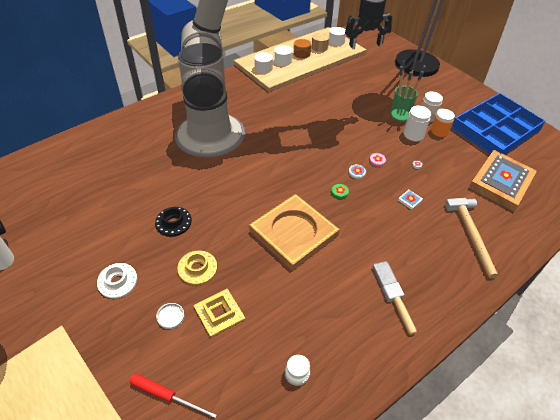

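The pictures show the roundel candidates at top pixels: blue disc (133,226), pink disc (97,227), green disc (172,214), square tile (118,159), small disc (66,193). The blue round disc at (133,226) fits. For the ring there are brass round (360,220), brass square (367,166), black (353,289) and white (434,252), and the brass round one fits. The empty frame is at (254,198).

```bash
python3 - <<'E'
from h import *
im=np.load("top0.npy");c=calibration("top");c2=calibration("scene");im2=np.load("scene0.npy")
a=cv2.resize(im[140:270,40:240],(800,520),interpolation=cv2.INTER_CUBIC);b=cv2.resize(im[140:310,320:460],(330,400))
a=cv2.resize(a,(460,300));a=cv2.copyMakeBorder(a,0,100,0,0,cv2.BORDER_CONSTANT);save("crop",np.hstack([a,b]))
hsv=cv2.cvtColor(im,cv2.COLOR_RGB2HSV)
def blob(m,u,v,r):
    z=np.zeros(m.shape,np.uint8);cv2.circle(z,(u,v),r,255,-1);m=cv2.bitwise_and(m.astype(np.uint8)*255,z)
    p=np.concatenate(cv2.findContours(m,cv2.RETR_EXTERNAL,cv2.CHAIN_APPROX_NONE)[0]);h=cv2.convexHull(p)
    return h
# non-table: roundel
H,S,V=[hsv[...,i].astype(int) for i in range(3)]
print("px table",hsv[250,133],"ring",hsv[232,352],"frame",hsv[180,225])
for n,(u,v,r,z) in dict(blue=(133,226,16,.012),pink=(97,227,15,.012),green=(172,214,16,.012)).items():
    h=blob((V>150)|(H>35)&(H<140)&(S>60)&(V>60),u,v,r);(cx,cy),R=cv2.minEnclosingCircle(h);print(n,cx,cy,R,onz(c,cx,cy,z))
h=blob((H>18)&(H<32)&(V>110)&(S>80),360,220,25);(cx,cy),R=cv2.minEnclosingCircle(h);e=cv2.fitEllipse(h);print("ring",cx,cy,R,e,onz(c,*e[0],.01))
h=blob((V>140)&(H>8)&(H<30),254,198,60);box=cv2.approxPolyN(h,4).reshape(4,2);P=np.array([onz(c,*p,.028)for p in box]);print("frame",box.tolist(),P,P.mean(0))
E
```

```text
px table [ 11 154 149] ring [ 22 131 255] frame [ 17 142 216]
blue 133.0 226.0 16.000099182128906 [0.42585252 0.26816788 0.012     ]
pink 97.0 227.0 15.000100135803223 [0.42295498 0.35959021 0.012     ]
green 172.24026489257812 214.60389709472656 15.461200714111328 [0.45494086 0.17074972 0.012     ]
ring 359.5 219.5 20.11228370666504 ((359.5270690917969, 219.42506408691406), (39.22671127319336, 40.17818069458008), 134.78009033203125) [ 0.44388594 -0.29772452  0.01      ]
frame [[270, 266], [178, 236], [228, 88], [338, 198]] [[ 0.32667902 -0.07282765  0.028     ]
 [ 0.39904509  0.15138912  0.028     ]
 [ 0.78828274  0.03666215  0.028     ]
 [ 0.49475415 -0.24192215  0.028     ]] [ 0.50219025 -0.03167463  0.028     ]
```

View pics/crop.png

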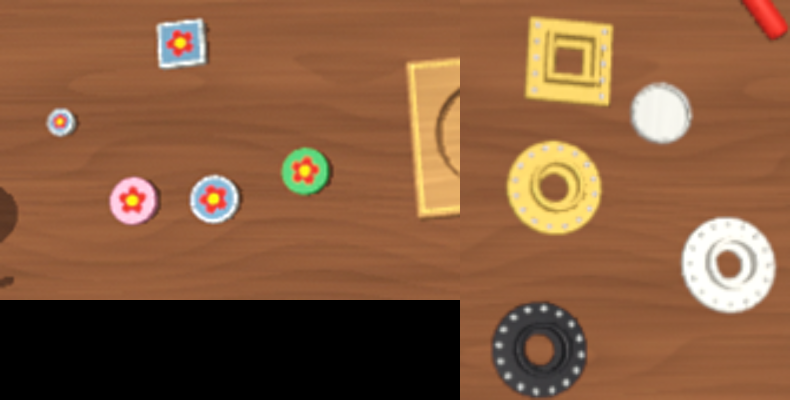

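The crop confirms it: at top pixel (133,226) there is a round white-rimmed disc with a blue face, and at (360,220) a round brass ring with its collar up. I'll reach for these two.

```bash
cat >> h.py <<'E'
from scipy.spatial.transform import Rotation
def go(p):
    s=get_state();w,x,y,z=s["eef_rot"];R=Rotation.from_quat([x,y,z,w]).as_matrix()
    d=R.T@(np.array(p)-s["tool_pos"])/.03;print("t",s["t"],"units total",d.round(2),"min rows",np.abs(d).max().round(1))
E
python3 -c "
from h import *
go([.426,.268,.12])"
```

```text
t 0.1 units total [-10.28  -4.22   2.94] min rows 10.3
```

Emit:
jog_arm:
  series:
    - [0.9, [-0.9, -0.35, 0.25], 0]
    - [0.9, [-0.95, -0.4, 0.25], 0]
    - [0.9, [-0.95, -0.4, 0.25], 0]
    - [0.9, [-0.95, -0.4, 0.25], 0]
    - [0.9, [-0.95, -0.4, 0.25], 0]
  grip_force: 40

```text
t: 0.6
tool_pos: [0.2929, 0.3889, 0.1706]
eef_rot: [-0.0, 0.174, 0.985, -0.0]
ft_force: [-0.4, -0.2, 1.0]
width: 0.0767
finger_force: 0.0
```

Emit:
jog_arm:
  series:
    - [0.9, [-0.95, -0.4, 0.25], 0]
    - [0.9, [-0.95, -0.4, 0.25], 0]
    - [0.9, [-0.95, -0.4, 0.25], 0]
    - [0.9, [-0.95, -0.4, 0.25], 0]
    - [0.9, [-0.95, -0.4, 0.25], 0]

```text
t: 1.1
tool_pos: [0.4063, 0.2837, 0.1331]
eef_rot: [-0.0, 0.174, 0.985, -0.0]
ft_force: [-0.3, 0.2, -0.5]
width: 0.0765
finger_force: 0.0
```

Emit:
jog_arm:
  series:
    - [0.9, [-0.8, -0.25, 0.4], 0]
    - [0.9, [0, 0, 0], 0]
    - [0.9, [0, 0, 0], 0]
    - [0.9, [0, 0, 0], 0]
    - [0.9, [0, 0, 0], 0]

```text
t: 1.6
tool_pos: [0.425, 0.2702, 0.122]
eef_rot: [0.0, 0.173, 0.985, 0.0]
ft_force: [0.3, -0.2, 0.1]
width: 0.0769
finger_force: 0.0
```

```bash
python3 - <<'E'
from h import *
c=calibration("wrist");im=grab_frame("wrist");save("w1",im);np.save("w1.npy",im);import pickle;pickle.dump(c,open("w1.pkl","wb"));print(get_state()["tool_pos"])
E
```

```text
[0.42509884 0.27023629 0.12204528]
```

View pics/w1.png

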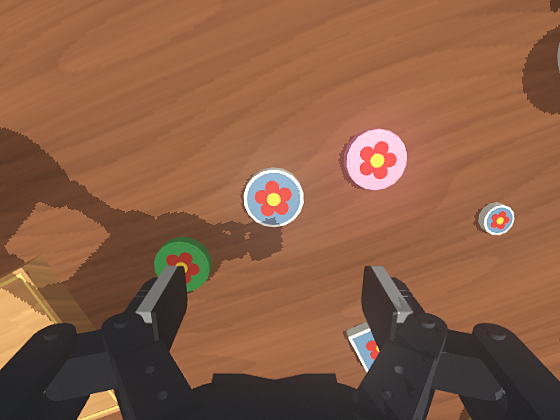

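The wrist picture shows the blue roundel at about (273,198), with pink at (376,159) and green at (182,265) beside it. The square tile is under the right finger at about (362,345).

```bash
python3 - <<'E'
from h import *;import pickle
c=pickle.load(open("w1.pkl","rb"));im=np.load("w1.npy")
H,S,V=cv2.split(cv2.cvtColor(im,cv2.COLOR_RGB2HSV))
m=((H>90)&(H<130)&(S>50)).astype(np.uint8);z=np.zeros_like(m);cv2.circle(z,(273,198),34,1,-1)
h=cv2.convexHull(np.argwhere(m&z)[:,::-1].astype(np.int32));e=cv2.fitEllipse(h);print(e)
p=onz(c,*e[0],.012);print(p,"D",np.ptp([onz(c,*q[0],.012) for q in h],axis=0))
go([p[0],p[1],.03])
E
```

```text
((273.2095947265625, 198.2543182373047), (51.22993850708008, 52.489845275878906), 89.89481353759766)
[0.42613915 0.27047581 0.012     ] D [4.38715329e-02 4.35312827e-02 1.11022302e-16]
t 1.65 units total [-0.03  0.02  3.07] min rows 3.1
```

Emit:
jog_arm:
  series:
    - [0.8, [-0.03, 0.02, 0.8], 0]
    - [0.8, [0, 0, 0.8], 0]
    - [0.8, [0, 0, 0.8], 0]
    - [0.8, [0, 0, 0.7], 0]
    - [0.8, [0, 0, 0.3], 0]

```text
t: 2.15
tool_pos: [0.4254, 0.2698, 0.0182]
eef_rot: [-0.001, 0.174, 0.985, -0.001]
ft_force: [-0.6, -0.3, 0.8]
width: 0.0686
finger_force: 0.0
```

Emit:
jog_arm:
  series:
    - [0.8, [0, 0, 0.2], 0]
    - [0.8, [0, 0, 0.1], 0]
    - [0.8, [0, 0, 0], 0]
    - [0.8, [0, 0, 0], 0]
    - [0.8, [0, 0, 0], 0]

```text
t: 2.65
tool_pos: [0.4271, 0.2699, 0.0113]
eef_rot: [0.001, 0.174, 0.985, 0.0]
ft_force: [-0.2, 0.3, -0.1]
width: 0.0683
finger_force: 0.0
```

Emit:
jog_arm:
  series:
    - [0.5, [0, 0, 0.05], 0]
    - [0.3, [0, 0, 0], 0]
    - [0.3, [0, 0, 0], 0]
    - [0.3, [0, 0, 0], 0]
    - [0.3, [0, 0, 0], 0]

```text
t: 3.15
tool_pos: [0.4267, 0.2698, 0.0091]
eef_rot: [0.0, 0.174, 0.985, 0.0]
ft_force: [-0.3, -0.4, 0.2]
width: 0.0255
finger_force: 0.0
```

```bash
python3 - <<'E'
from h import *
s=get_state();print(s["width"],s["finger_force"],s["ft_force"])
im=grab_frame("top");h=cv2.cvtColor(im,cv2.COLOR_RGB2HSV);H,S,V=cv2.split(h);c=calibration("top")
im=np.load("top0.npy");H,S,V=cv2.split(cv2.cvtColor(im,cv2.COLOR_RGB2HSV))
P=np.array([onz(c,u,v,.028) for u,v in[(217,168),(285,162),(291,228),(222,234)]]);print(P,P.mean(0))
m=((V>175)&(H>9)&(H<25)).astype(np.uint8);m=cv2.morphologyEx(m,cv2.MORPH_OPEN,np.ones((3,3)))
n,l,st,ce=cv2.connectedComponentsWithStats(m)
i=l[170:230,215:290];k=np.bincount(i[i>0]).argmax();h=cv2.convexHull(np.argwhere(l==k)[:,::-1].astype(np.int32));print(st[k])
b=cv2.approxPolyN(h,4).reshape(4,2);P=np.array([onz(c,*p,.028) for p in b]);print(b.tolist(),P,P.mean(0))
E
```

```text
0.02553051890136296 0.0 [-0.33058582 -0.39295981  0.15145877]
[[ 0.57094759  0.05985663  0.028     ]
 [ 0.58710382 -0.11069918  0.028     ]
 [ 0.41931284 -0.12423585  0.028     ]
 [ 0.40426584  0.04405213  0.028     ]] [ 0.49540752 -0.03275657  0.028     ]
[ 216  161   75   73 4510]
[[221, 234], [216, 166], [284, 160], [291, 227]] [[ 0.40426025  0.04648949  0.028     ]
 [ 0.57615289  0.06248941  0.028     ]
 [ 0.5923386  -0.10821711  0.028     ]
 [ 0.42178658 -0.12425761  0.028     ]] [ 0.49863458 -0.03087396  0.028     ]
```

```bash
python3 - <<'E'
from h import *
im=grab_frame("wrist");save("w2",im)
E
```

```text
(no output)
```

View pics/w2.png

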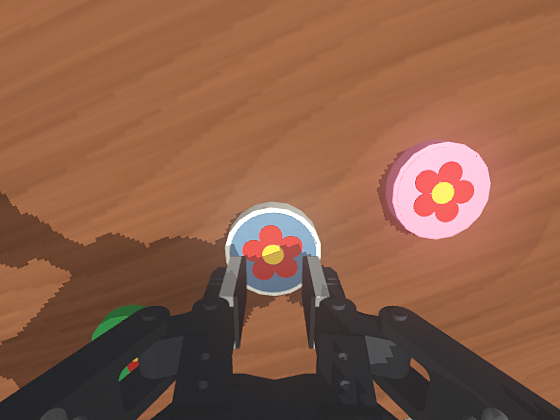

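The pads at (235,275) and (315,275) closed above the disc's face. The roundel is still flat at (273,255), so the fingertips sit higher than I assumed. I'll reopen and go lower.

Emit:
jog_arm:
  series:
    - [0.72, [0, 0, 0], 0]
    - [0.72, [0, 0, 0], 0]
    - [0.72, [0, 0, 0], 0]
    - [0.72, [0, 0, 0], 0]
    - [0.72, [0, 0, 0.1], 0]

```text
t: 3.75
tool_pos: [0.427, 0.2699, 0.0063]
eef_rot: [0.0, 0.174, 0.985, 0.0]
ft_force: [-0.0, -0.1, -0.5]
width: 0.0616
finger_force: 0.0
```

Emit:
jog_arm:
  series:
    - [0.72, [0, 0, 0.1], 0]
    - [0.72, [0, 0, 0.05], 0]
    - [0.72, [0, 0, 0.05], 0]
    - [0.72, [0, 0, 0], 0]
    - [0.72, [0, 0, 0], 0]

```text
t: 4.25
tool_pos: [0.4267, 0.2697, 0.0001]
eef_rot: [-0.0, 0.174, 0.985, 0.0]
ft_force: [0.2, 1.1, -0.1]
width: 0.0618
finger_force: 0.0
```

```bash
python3 - <<'E'
from h import *
s=get_state();print(s["tool_pos"],s["ft_force"],s["width"]);im=grab_frame("wrist");save("w3",im[180:400,130:420].repeat(2,0).repeat(2,1))
E
```

```text
[4.26669232e-01 2.69743330e-01 7.41230172e-05] [ 0.17882399  1.08903649 -0.06883252] 0.06178855765168523
```

View pics/w3.png

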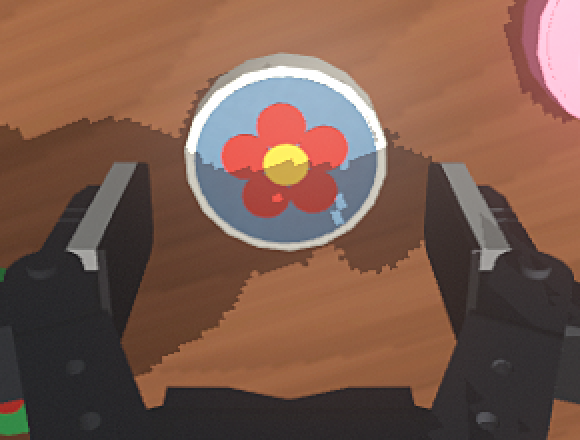

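```bash
python3 - <<'E'
from h import *
c=calibration("wrist");s=get_state();K=c["camera_matrix"];print(K[0,0],K[:2,2],c["k1"])
T=c["world_to_cam"];print("cam pos",-T[:3,:3].T@T[:3,3],"view",-T[2,:3])
w,x,y,z=s["eef_rot"];R=Rotation.from_quat([x,y,z,w]).as_matrix();print("TCP->tip in tool at depth from gap:")
for (a,b) in [((205,262.5),(344,262.5)),((182,305),(371,305))]:
    o,d1=ray(c,*a);_,d2=ray(c,*b);t=s["width"]/np.linalg.norm(d1-d2);P=o+t*(d1+d2)/2;print(P,R.T@(P-s["tool_pos"]))
print("disc",onz(c,273,260,.012))
E
```

```text
343.41196269567206 [273.87859487 209.43504926] -0.057084232260630696
cam pos [0.35800181 0.29582448 0.1652251 ] view [ 0.27490895 -0.09958629 -0.95629893]
TCP->tip in tool at depth from gap:
[0.42126236 0.27316509 0.02633314] [ 0.00629299  0.00130336 -0.02617186]
[0.41710959 0.27528289 0.06770789] [ 0.01091557  0.00187728 -0.06754701]
disc [0.42621    0.27061792 0.012     ]
```

Gap scaling suggests the tips are still above the roundel's face. I'll descend in small steps and watch the force.

Emit:
jog_arm:
  series:
    - [0.72, [0, 0, 0.05], 0]
    - [0.72, [0, 0, 0.05], 0]
    - [0.72, [0, 0, 0], 0]
    - [0.72, [0, 0, 0], 0]
    - [0.72, [0, 0, 0], 0]

```text
t: 4.8
tool_pos: [0.4267, 0.2698, -0.0029]
eef_rot: [0.0, 0.174, 0.985, 0.0]
ft_force: [-0.2, 0.4, -0.5]
width: 0.0613
finger_force: 0.0
```

```bash
python3 - <<'E'
from h import *
s=get_state();print(s["tool_pos"],s["ft_force"],s["width"])
c=calibration("scene");T=c["world_to_cam"];K=c["camera_matrix"]
p=T[:3,:3]@s["tool_pos"]+T[:3,3];u,v=K[0,0]*p[0]/-p[2]+K[0,2],K[1,1]*p[1]/p[2]+K[1,2];print(u,v)
u,v=int(u),int(v);im=grab_frame("scene");save("s2",cv2.resize(im[v-60:v+30,u-60:u+60],(800,600),interpolation=cv2.INTER_CUBIC))
E
```

```text
[ 0.42669232  0.2697564  -0.00286421] [-0.17515363  0.37327231 -0.52326974] 0.06127422633108284
357.4620226067967 173.38856844557424
```

View pics/s2.png

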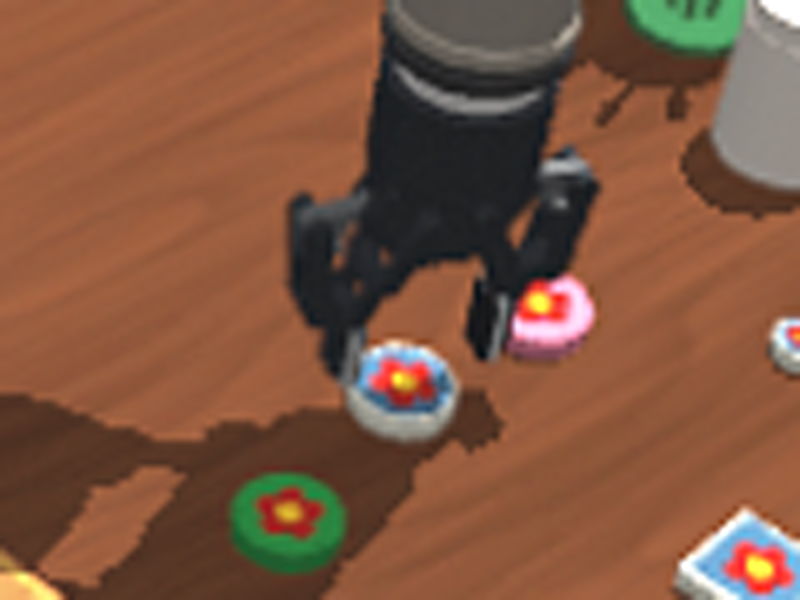

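The scene crop shows the fingertips at (345,375) and (490,355), clearly above and behind the disc at (402,385). I'll triangulate the tip midpoint from the two views.

```bash
python3 - <<'E'
from h import *
s=get_state();cs=calibration("scene");cw=calibration("wrist");w,x,y,z=s["eef_rot"];R=Rotation.from_quat([x,y,z,w]).as_matrix()
def tri(a,b):
    (o1,d1),(o2,d2)=a,b;t=np.linalg.lstsq(np.c_[d1,-d2],o2-o1,rcond=None)[0];P=o1+t[0]*d1;Q=o2+t[1]*d2;return (P+Q)/2,np.linalg.norm(P-Q)
f=lambda u,v:(297+u/6.667,113+v/6.667)
Ps=[]
# right image finger in scene (490,355) is nearer +y/pink -> wrist right
for sc,wr in [((345,378),(205,262.5)),((490,357),(344,262.5))]:
    P,e=tri(ray(cs,*f(*sc)),ray(cw,*wr));Ps.append(P);print(P,e,R.T@(P-s["tool_pos"]))
print("disc scene at .012",onz(cs,*f(402,380),.012),"sep",np.linalg.norm(Ps[0]-Ps[1]))
E
```

```text
[0.41317913 0.24269787 0.01826268] 0.001610264293194644 [ 0.00343384 -0.03005728 -0.02112571]
[0.43894757 0.30580763 0.01542275] 0.008062772785317895 [ 0.00085653  0.0380614  -0.01827579]
disc scene at .012 [0.42555349 0.26897303 0.012     ] sep 0.06822697184438783
```

Emit:
jog_arm:
  series:
    - [0.72, [0, 0, 0.1], 0]
    - [0.72, [0, 0, 0.1], 0]
    - [0.72, [0, 0, 0], 0]
    - [0.72, [0, 0, 0], 0]
    - [0.72, [0, 0, 0], 0]

```text
t: 5.35
tool_pos: [0.4267, 0.2698, -0.0089]
eef_rot: [0.0, 0.174, 0.985, 0.0]
ft_force: [0.8, 0.8, 0.3]
width: 0.0616
finger_force: 0.0
```

Emit:
jog_arm:
  series:
    - [0.72, [0, 0, 0.1], 0]
    - [0.72, [0, 0, 0], 0]
    - [0.72, [0, 0, 0], 0]
    - [0.72, [0, 0, 0], 0]
    - [0.72, [0, 0, 0], 0]

```text
t: 5.85
tool_pos: [0.4267, 0.2698, -0.0118]
eef_rot: [0.0, 0.174, 0.985, 0.0]
ft_force: [0.9, 0.4, -0.3]
width: 0.0614
finger_force: 0.0
```

Emit:
jog_arm:
  series:
    - [0.72, [0, 0, 0.06], 0]
    - [0.55, [0, 0, 0], 0]
    - [0.4, [0, 0, 0], 0]
    - [0.4, [0, 0, 0], 0]
    - [0.4, [0, 0, 0], 0]

```text
t: 6.35
tool_pos: [0.4278, 0.27, -0.0116]
eef_rot: [0.001, 0.174, 0.985, 0.001]
ft_force: [-2.2, -2.8, 20.0]
width: 0.0343
finger_force: 10.0
```

```bash
python3 - <<'E'
from h import *
c=calibration("wrist");im=grab_frame("wrist");save("w4",np.vstack([im[150:400,130:420].repeat(2,0).repeat(2,1)]))
H,S,V=cv2.split(cv2.cvtColor(im,cv2.COLOR_RGB2HSV));m=((H>90)&(H<130)&(S>50)).astype(np.uint8);m[:150]=0;m[:,:200]=0;m[:,350:]=0
h=cv2.convexHull(np.argwhere(m)[:,::-1].astype(np.int32));print(cv2.boundingRect(h),cv2.minEnclosingCircle(h)); print(onz(c,*cv2.minEnclosingCircle(h)[0],.012))
E
```

```text
(220, 225, 99, 150) ((259.2430114746094, 302.01397705078125), 80.15034484863281)
[0.4402193  0.25917607 0.012     ]
```

View pics/w4.png

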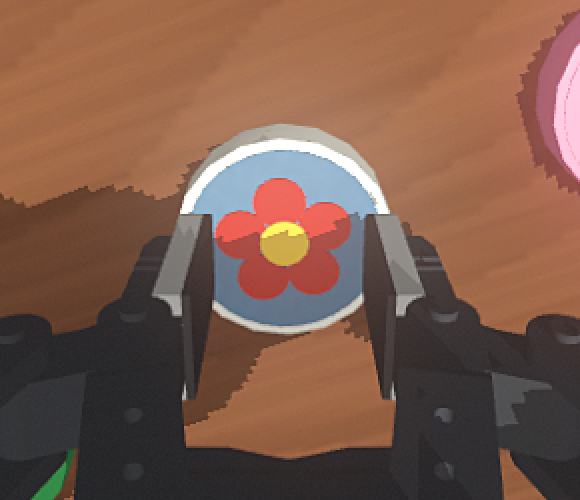

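The tips rest on the roundel's face (pads at (205,260) and (375,260), disc centre at (284,238)). They sit about 24 mm behind the reported TCP and roughly 5 mm off toward tool +x. I'll lift slightly, reopen, shift and go deeper under force watch.

Emit:
jog_arm:
  series:
    - [0.72, [0, 0, -0.15], 0]
    - [0.72, [-0.17, 0, 0], 0]
    - [0.72, [0, 0, 0], 0]
    - [0.72, [0, 0, 0.15], 0]
    - [0.72, [0, 0, 0.1], 0]

```text
t: 6.9
tool_pos: [0.4311, 0.2678, -0.0174]
eef_rot: [-0.0, 0.174, 0.985, -0.0]
ft_force: [0.1, -0.1, -0.3]
width: 0.0616
finger_force: 0.0
```

Emit:
jog_arm:
  series:
    - [0.72, [0, 0, 0.05], 0]
    - [0.72, [0, 0, 0], 0]
    - [0.72, [0, 0, 0], 0]
    - [0.72, [0, 0, 0], 0]
    - [0.72, [0, 0, 0], 0]

```text
t: 7.4
tool_pos: [0.4315, 0.2681, -0.0181]
eef_rot: [0.0, 0.174, 0.985, 0.0]
ft_force: [0.1, 0.3, -0.9]
width: 0.0616
finger_force: 0.0
```

Emit:
jog_arm:
  series:
    - [0.72, [0, 0, 0.08], 0]
    - [0.72, [0, 0, 0], 0]
    - [0.72, [0, 0, 0], 0]
    - [0.72, [0, 0, 0], 0]
    - [0.72, [0, 0, 0], 0]

```text
t: 7.9
tool_pos: [0.4315, 0.268, -0.0206]
eef_rot: [0.0, 0.174, 0.985, 0.0]
ft_force: [-0.3, 0.1, 0.3]
width: 0.0612
finger_force: 0.0
```

Emit:
jog_arm:
  series:
    - [0.55, [0, 0, 0], 0]
    - [0.5, [0, 0, 0], 0]
    - [0.5, [0, 0, 0], 0]
    - [0.5, [0, 0, 0], 0]
    - [0.5, [0, 0, 0], 0]

```text
t: 8.4
tool_pos: [0.4315, 0.268, -0.0201]
eef_rot: [0.0, 0.174, 0.985, 0.0]
ft_force: [-0.5, -1.1, 5.3]
width: 0.0474
finger_force: 40.3
```

Emit:
jog_arm:
  series:
    - [0.5, [0, 0, -0.2], 0]
    - [0.5, [0, 0, -0.6], 0]
    - [0.5, [0, 0, -0.9], 0]
    - [0.5, [0, 0, -0.9], 0]
    - [0.5, [0, 0, 0], 0]

```text
t: 8.9
tool_pos: [0.4336, 0.269, 0.0608]
eef_rot: [0.003, 0.174, 0.985, 0.002]
ft_force: [0.8, 0.2, -0.6]
width: 0.0475
finger_force: 41.3
```

```bash
python3 - <<'E'
from h import *
s=get_state();print(s["width"],s["finger_force"],s["ft_force"])
c=calibration("wrist");im=grab_frame("wrist");np.save("w5.npy",im);H,S,V=cv2.split(cv2.cvtColor(im,cv2.COLOR_RGB2HSV))
m=((H>20)&(H<32)&(S>150)&(V>150)).astype(np.uint8);n,l,st,ce=cv2.connectedComponentsWithStats(m);print([(ce[i].round(),st[i,4]) for i in range(1,n) if st[i,4]>15])
m=((H>90)&(H<130)&(S>50)).astype(np.uint8);n,l,st,ce=cv2.connectedComponentsWithStats(m);print([(ce[i].round(),st[i]) for i in range(1,n) if st[i,4]>200])
go([.50,-.03,.065])
E
```

```text
0.04749993587738534 41.32943630218506 [ 0.77358496  0.24531979 -0.57958971]
[(array([551., 236.]), np.int32(47)), (array([274., 271.]), np.int32(452)), (array([155., 296.]), np.int32(159)), (array([402., 388.]), np.int32(110))]
[(array([546., 236.]), array([535, 221,  25,  30, 264], dtype=int32)), (array([270., 265.]), array([ 223,  222,  103,   94, 3836], dtype=int32)), (array([403., 404.]), array([391, 396,  31,  17, 225], dtype=int32))]
t 8.95 units total [-5.52 -8.58 -0.21] min rows 8.6
```

The roundel moves with the gripper: the centre stays at (274,271) after an 81 mm lift. Now over to the frame.

Emit:
jog_arm:
  series:
    - [0.5, [-0.4, -0.6, 0], 0]
    - [0.5, [-0.55, -0.86, 0], 0]
    - [0.5, [-0.55, -0.86, 0], 0]
    - [0.5, [-0.55, -0.86, 0], 0]
    - [0.5, [-0.55, -0.86, 0], 0]

```text
t: 9.45
tool_pos: [0.4624, 0.1262, 0.0562]
eef_rot: [-0.001, 0.174, 0.985, -0.0]
ft_force: [0.8, 0.1, -0.5]
width: 0.0476
finger_force: 41.4
```

Emit:
jog_arm:
  series:
    - [0.5, [-0.55, -0.86, 0], 0]
    - [0.5, [-0.55, -0.86, 0], 0]
    - [0.5, [-0.55, -0.86, 0], 0]
    - [0.5, [-0.55, -0.86, 0], 0]
    - [0.5, [-0.55, -0.86, 0], 0]

```text
t: 9.95
tool_pos: [0.4957, -0.0232, 0.0561]
eef_rot: [-0.001, 0.174, 0.985, 0.0]
ft_force: [0.8, 0.6, -0.2]
width: 0.0474
finger_force: 41.4
```

Emit:
jog_arm:
  series:
    - [0.5, [-0.1, -0.2, 0], 0]
    - [0.5, [0, 0, 0], 0]
    - [0.5, [0, 0, 0], 0]
    - [0.5, [0, 0, 0], 0]
    - [0.5, [0, 0, 0], 0]

```text
t: 10.45
tool_pos: [0.497, -0.0277, 0.0573]
eef_rot: [-0.0, 0.173, 0.985, 0.0]
ft_force: [0.3, 0.0, -1.6]
width: 0.0479
finger_force: 41.4
```

```bash
python3 - <<'E'
from h import *
import pickle
s=get_state();print(s["tool_pos"],s["width"])
c=calibration("wrist");im=grab_frame("wrist");np.save("w6.npy",im);pickle.dump((c,s),open("w6.pkl","wb"));save("w6",im)
E
```

```text
[ 0.49700067 -0.02769947  0.05732678] 0.04792246221119828
```

View pics/w6.png

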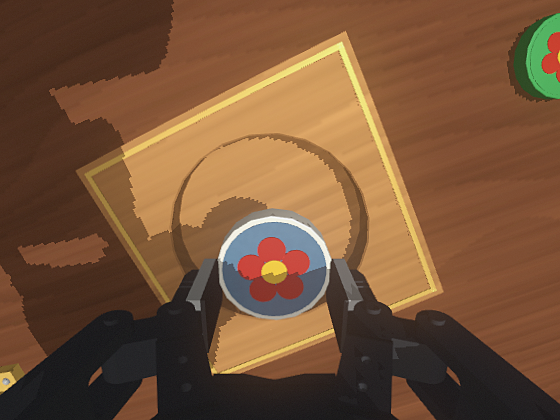

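The wrist picture shows the roundel held flat at (274,268). The frame corners are at (345,32), (442,292) and (77,172), and the well's rim spans columns 172–368 with its top at row 135.

```bash
python3 - <<'E'
from h import *
import pickle
c,s=pickle.load(open("w6.pkl","rb"))
A,B,C=[onz(c,*p,.028) for p in[(77,172),(345,32),(442,292)]];print("sides",np.linalg.norm(A-B),np.linalg.norm(B-C));W=(A+C)/2;print("centre from corners",W)
L,Rr,T=[onz(c,*p,.028) for p in[(172,222),(368,225),(268,134)]]
q=np.linalg.solve(2*np.array([Rr-L,T-L])[:,:2],[Rr@Rr-L@L,T@T-L@L]);print("rim circle",q,np.linalg.norm(q-L[:2]))
D=onz(c,273.5,268,.0894);print("disc",D,"D",np.linalg.norm(onz(c,219,266,.0894)-onz(c,330,266,.0894)))
ctr=(W[:2]+q)/2; print("centre",ctr);d=ctr-D[:2];go([*(s["tool_pos"][:2]+d),-.011])
E
```

```text
sides 0.16881167220990784 0.16899965720057378
centre from corners [ 0.49888376 -0.03016073  0.028     ]
rim circle [ 0.49793642 -0.02941961] 0.05941429142414352
disc [ 0.49109087 -0.02461139  0.0894    ] D 0.04748948850893924
centre [ 0.49841009 -0.02979017]
t 10.5 units total [-0.28 -0.08  2.28] min rows 2.3
```

Emit:
jog_arm:
  series:
    - [0.5, [-0.25, -0.08, 0.3], 0]
    - [0.5, [0, 0, 0.6], 0]
    - [0.5, [0, 0, 0.6], 0]
    - [0.5, [0, 0, 0.4], 0]
    - [0.5, [0, 0, 0.1], 0]

```text
t: 11.0
tool_pos: [0.5027, -0.0334, -0.0042]
eef_rot: [-0.001, 0.174, 0.985, 0.0]
ft_force: [-0.7, 0.4, -1.3]
width: 0.0481
finger_force: 41.4
```

Emit:
jog_arm:
  series:
    - [0.5, [0, 0, 0.05], 0]
    - [0.5, [0, 0, 0], 0]
    - [0.5, [0, 0, 0], 0]
    - [0.5, [0, 0, 0], 0]
    - [0.5, [0, 0, 0], 0]

```text
t: 11.5
tool_pos: [0.5038, -0.0336, -0.0037]
eef_rot: [0.0, 0.174, 0.985, 0.0]
ft_force: [-0.3, -0.7, -0.9]
width: 0.0475
finger_force: 41.4
```

Emit:
jog_arm:
  series:
    - [0.5, [0, 0, 0.1], 0]
    - [0.5, [0, 0, 0.05], 0]
    - [0.5, [0, 0, 0], 0]
    - [0.5, [0, 0, 0], 0]
    - [0.5, [0, 0, 0], 0]

```text
t: 12.0
tool_pos: [0.5035, -0.0336, -0.0086]
eef_rot: [0.0, 0.174, 0.985, 0.0]
ft_force: [0.2, 0.8, -0.6]
width: 0.0481
finger_force: 41.4
```

Emit:
jog_arm:
  series:
    - [0.5, [0, 0, 0.06], 0]
    - [0.5, [0, 0, 0], 0]
    - [0.5, [0, 0, 0], 0]
    - [0.5, [0, 0, 0], 0]
    - [0.5, [0, 0, 0], 0]

```text
t: 12.5
tool_pos: [0.5035, -0.0335, -0.0104]
eef_rot: [0.0, 0.174, 0.985, 0.0]
ft_force: [-0.1, -0.7, -0.6]
width: 0.0478
finger_force: 41.4
```

Emit:
jog_arm:
  series:
    - [0.5, [0, 0, 0.05], 0]
    - [0.5, [0, 0, 0], 0]
    - [0.5, [0, 0, 0], 0]
    - [0.5, [0, 0, 0], 0]
    - [0.5, [0, 0, 0], 0]

```text
t: 13.0
tool_pos: [0.5035, -0.0335, -0.0119]
eef_rot: [-0.0, 0.174, 0.985, 0.0]
ft_force: [0.3, 1.2, -0.3]
width: 0.0474
finger_force: 41.5
```

Emit:
jog_arm:
  series:
    - [0.5, [0, 0, 0.05], 0]
    - [0.5, [0, 0, 0], 0]
    - [0.5, [0, 0, 0], 0]
    - [0.5, [0, 0, 0], 0]
    - [0.5, [0, 0, 0], 0]

```text
t: 13.5
tool_pos: [0.5036, -0.0335, -0.0122]
eef_rot: [0.0, 0.174, 0.985, 0.0]
ft_force: [-3.0, -0.3, 12.3]
width: 0.0476
finger_force: 42.8
```

Emit:
jog_arm:
  series:
    - [0.5, [0, 0, 0.05], 0]
    - [0.5, [0, 0, 0], 0]
    - [0.5, [0, 0, 0], 0]
    - [0.5, [0, 0, 0], 0]
    - [0.5, [0, 0, 0], 0]

```text
t: 14.0
tool_pos: [0.5037, -0.0336, -0.0123]
eef_rot: [0.001, 0.174, 0.985, -0.0]
ft_force: [-8.3, 0.7, 27.6]
width: 0.0477
finger_force: 44.2
```

Floor contact came exactly at the expected height. Release, rise and check.

Emit:
jog_arm:
  series:
    - [0.5, [0, 0, -0.08], 0]
    - [0.5, [0, 0, 0], 0]
    - [0.7, [0, 0, 0], 0]
    - [0.7, [0, 0, 0], 0]
    - [0.7, [0, 0, 0], 0]

```text
t: 14.5
tool_pos: [0.5034, -0.0335, -0.0128]
eef_rot: [-0.0, 0.174, 0.985, 0.0]
ft_force: [-1.3, -0.0, -0.0]
width: 0.0597
finger_force: 0.0
```

Emit:
jog_arm:
  series:
    - [0.7, [0, 0, -0.2], 0]
    - [0.7, [0, 0, -0.5], 0]
    - [0.7, [0, 0, -1], 0]
    - [0.7, [0, 0, -1], 0]
    - [0.7, [0, 0, -0.5], 0]

```text
t: 15.0
tool_pos: [0.5046, -0.0338, 0.0862]
eef_rot: [0.002, 0.174, 0.985, -0.0]
ft_force: [0.6, -0.1, -0.8]
width: 0.06
finger_force: 0.0
```

```bash
python3 - <<'E'
from h import *
s=get_state()
c=calibration("wrist");im=grab_frame("wrist");H,S,V=cv2.split(cv2.cvtColor(im,cv2.COLOR_RGB2HSV))
m=((H>90)&(H<130)&(S>50)).astype(np.uint8);n,l,st,ce=cv2.connectedComponentsWithStats(m);print(s["tool_pos"])
for i in range(1,n):
    if st[i,4]>300:
        h=cv2.convexHull(np.argwhere(l==i)[:,::-1].astype(np.int32));e=cv2.fitEllipse(h);print(st[i],e,onz(c,*e[0],.02),"D",np.ptp([onz(c,*q[0],.02) for q in h],axis=0))
go([.444+.005,-.298-.002,.10])
E
```

```text
[ 0.50462198 -0.03375815  0.08623211]
[ 243  174   63   58 1508] ((273.64703369140625, 203.58592224121094), (60.393310546875, 62.484893798828125), 87.4116439819336) [ 0.49851048 -0.03053225  0.02      ] D [4.36949674e-02 4.35997507e-02 2.77555756e-17]
t 15.05 units total [-1.27 -8.98 -0.41] min rows 9.0
```

The roundel lies at (0.4985, -0.0305), centred on the well to within a millimetre. On to the ring.

Emit:
jog_arm:
  series:
    - [0.85, [-0.1, -0.7, -0.05], 0]
    - [0.85, [-0.13, -0.9, -0.04], 0]
    - [0.85, [-0.13, -0.9, -0.04], 0]
    - [0.85, [-0.13, -0.9, -0.04], 0]
    - [0.85, [-0.13, -0.9, -0.04], 0]

```text
t: 15.55
tool_pos: [0.4761, -0.162, 0.0894]
eef_rot: [-0.0, 0.174, 0.985, 0.0]
ft_force: [-0.2, 0.4, 0.5]
width: 0.0727
finger_force: 0.0
```

Emit:
jog_arm:
  series:
    - [0.85, [-0.13, -0.9, -0.04], 0]
    - [0.85, [-0.13, -0.9, -0.04], 0]
    - [0.85, [-0.13, -0.9, -0.04], 0]
    - [0.85, [-0.13, -0.9, -0.04], 0]
    - [0.85, [-0.13, -0.9, -0.04], 0]

```text
t: 16.05
tool_pos: [0.4482, -0.2955, 0.0953]
eef_rot: [-0.0, 0.174, 0.985, 0.0]
ft_force: [1.3, 0.2, 0.2]
width: 0.0728
finger_force: 0.0
```

Emit:
jog_arm:
  series:
    - [0.85, [0, -0.2, 0], 0]
    - [0.85, [0, 0, 0], 0]
    - [0.85, [0, 0, 0], 0]
    - [0.85, [0, 0, 0], 0]
    - [0.85, [0, 0, 0], 0]

```text
t: 16.55
tool_pos: [0.447, -0.2993, 0.0958]
eef_rot: [-0.0, 0.173, 0.985, 0.0]
ft_force: [-0.9, 0.9, 0.3]
width: 0.0726
finger_force: 0.0
```

```bash
python3 - <<'E'
from h import *
s=get_state();c=calibration("wrist");im=grab_frame("wrist");save("w7",im);np.save("w7.npy",im);print(s["tool_pos"])
T=c["world_to_cam"];K=c["camera_matrix"];p=T[:3,:3]@np.array([.444,-.298,.01])+T[:3,3];print("pred",K[0,0]*p[0]/-p[2]+K[0,2],K[1,1]*p[1]/p[2]+K[1,2])
H,S,V=cv2.split(cv2.cvtColor(im,cv2.COLOR_RGB2HSV))
m=((H>18)&(H<32)&(V>90)&(S>80)).astype(np.uint8);m=cv2.morphologyEx(m,cv2.MORPH_CLOSE,np.ones((5,5)));n,l,st,ce=cv2.connectedComponentsWithStats(m)
for i in range(1,n):
    if st[i,4]>800:
        h=cv2.convexHull(np.argwhere(l==i)[:,::-1].astype(np.int32));e=cv2.fitEllipse(h);print(st[i],e,onz(c,*e[0],.01),np.ptp([onz(c,*q[0],.01) for q in h],axis=0))
E
```

```text
[ 0.44701217 -0.29926285  0.09577199]
pred 272.64244119970783 201.2994435923358
[ 517   76   43  202 1064] ((514.6703491210938, 94.77217864990234), (8.41264820098877, 9.979567527770996), 26.475082397460938) [ 0.42841071 -0.10756395  0.01      ] [0.16422423 0.03335233 0.        ]
[  209   136   131   126 10795] ((273.7546691894531, 198.54527282714844), (125.4694595336914, 130.0446014404297), 91.27105712890625) [ 0.44225376 -0.2964697   0.01      ] [0.09867696 0.0985487  0.        ]
[ 242  295  120   91 7039] ((302.842529296875, 339.0072021484375), (109.08911895751953, 134.62017822265625), 147.2393798828125) [ 0.570053   -0.31583048  0.01      ] [0.10188753 0.09466639 0.        ]
```

View pics/w7.png

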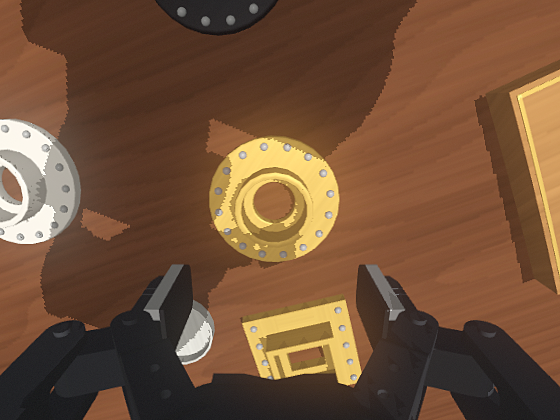

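The wrist picture shows the round brass ring at (274,199) with its collar at (273,203), the square mount at (303,340) and the white look-alike at (10,185). Both the picture and the disc grasp put the pads about 12 mm toward tool +x from the TCP, so I'll correct for that.

Emit:
jog_arm:
  series:
    - [0.85, [-0.22, 0, 0.4], 0]
    - [0.85, [0, 0, 0.8], 0]
    - [0.85, [0, 0, 0.8], 0]
    - [0.85, [0, 0, 0.7], 0]
    - [0.85, [0, 0, 0.3], 0]
  grip_force: 60

```text
t: 17.1
tool_pos: [0.4522, -0.3014, 0.0031]
eef_rot: [-0.002, 0.174, 0.985, 0.001]
ft_force: [0.3, 0.6, -0.9]
width: 0.0729
finger_force: 0.0
```

Emit:
jog_arm:
  series:
    - [0.85, [0, 0, 0.2], 0]
    - [0.85, [0, 0, 0.15], 0]
    - [0.85, [0, 0, 0.1], 0]
    - [0.85, [0, 0, 0], 0]
    - [0.85, [0, 0, 0], 0]

```text
t: 17.6
tool_pos: [0.4532, -0.3028, -0.0072]
eef_rot: [0.0, 0.174, 0.985, -0.0]
ft_force: [-0.7, -0.2, -0.4]
width: 0.0726
finger_force: 0.0
```

Emit:
jog_arm:
  series:
    - [0.75, [0, 0, 0.05], 0]
    - [0.6, [0, 0, 0], 0]
    - [0.55, [0, 0, 0], 0]
    - [0.55, [0, 0, 0], 0]
    - [0.55, [0, 0, 0], 0]

```text
t: 18.1
tool_pos: [0.453, -0.3026, -0.0085]
eef_rot: [0.0, 0.174, 0.985, -0.0]
ft_force: [-1.7, 1.3, 5.1]
width: 0.0523
finger_force: 62.9
```

Emit:
jog_arm:
  series:
    - [0.5, [0, 0, -0.1], 0]
    - [0.5, [0, 0, -0.3], 0]
    - [0.5, [0, 0, -0.3], 0]
    - [0.5, [0, 0, 0], 0]
    - [0.5, [0, 0, 0], 0]

```text
t: 18.6
tool_pos: [0.4531, -0.3026, 0.0122]
eef_rot: [0.0, 0.174, 0.985, -0.0]
ft_force: [-0.3, 0.3, -2.9]
width: 0.0529
finger_force: 63.4
```

```bash
cat > ring.py <<'E'
from h import *
s=get_state();c=calibration("wrist");im=grab_frame("wrist");np.save("w8.npy",im);print(s["tool_pos"],s["width"],s["finger_force"],s["ft_force"],s["wrist_torque"])
H,S,V=cv2.split(cv2.cvtColor(im,cv2.COLOR_RGB2HSV))
m=((H>18)&(H<32)&(V>60)&(S>80)).astype(np.uint8);m=cv2.morphologyEx(m,cv2.MORPH_OPEN,np.ones((3,3)));n,l,st,ce=cv2.connectedComponentsWithStats(m)
zt=s["tool_pos"][2]+.0085+.01
for i in range(1,n):
    if st[i,4]>800:
        h=cv2.convexHull(np.argwhere(l==i)[:,::-1].astype(np.int32));P=np.array([onz(c,*q[0],zt) for q in h]);print(st[i],P.min(0),P.max(0),(P.min(0)+P.max(0))/2)
        if st[i,0]>100 and st[i,0]<260: # circle fit on far half (upper rows)
            q=P[h[:,0,1]<st[i,1]+st[i,3]*.5][:,:2];A=np.c_[2*q,np.ones(len(q))];r=np.linalg.lstsq(A,(q**2).sum(1),rcond=None)[0];print(" circle",r[:2],np.sqrt(r[2]+r[:2]@r[:2]))
E
python3 ring.py
```

```text
[ 0.45309586 -0.30264459  0.01215135] 0.052855272290719735 63.40572081506252 [-0.32261643  0.28043253 -2.91474097] [-0.03512739 -0.10582997 -0.03873764]
[  169   140   212   199 25943] [ 0.39468293 -0.34766191  0.03065135] [ 0.4940157  -0.24936869  0.03065135] [ 0.44434931 -0.2985153   0.03065135]
 circle [ 0.44346087 -0.29803987] 0.048651464619491526
```

The ring is held flat (99 x 98 mm extent on its plane), centred at (0.4443, -0.2985). Lift and carry.

Emit:
jog_arm:
  series:
    - [0.5, [0, 0, -0.3], 0]
    - [0.5, [0, 0, -0.6], 0]
    - [0.5, [0, 0, -0.7], 0]
    - [0.5, [0, 0, -0.5], 0]
    - [0.5, [0, 0, -0.1], 0]

```text
t: 19.15
tool_pos: [0.4538, -0.3033, 0.0799]
eef_rot: [0.002, 0.174, 0.985, -0.001]
ft_force: [-0.1, 0.3, -3.0]
width: 0.0527
finger_force: 63.6
```

```bash
python3 -c "
from h import *
go([.5073,-.0344,.08])"
```

```text
t 19.15 units total [ 1.4   9.03 -0.02] min rows 9.0
```

Emit:
jog_arm:
  series:
    - [0.5, [0.06, 0.4, 0], 0]
    - [0.5, [0.1, 0.7, 0], 0]
    - [0.5, [0.1, 0.7, 0], 0]
    - [0.5, [0.1, 0.7, 0], 0]
    - [0.5, [0.1, 0.7, 0], 0]

```text
t: 19.65
tool_pos: [0.4722, -0.2055, 0.0766]
eef_rot: [-0.001, 0.174, 0.985, 0.001]
ft_force: [-1.3, -0.2, -2.6]
width: 0.0525
finger_force: 63.5
```

Emit:
jog_arm:
  series:
    - [0.5, [0.1, 0.7, 0], 0]
    - [0.5, [0.1, 0.7, 0], 0]
    - [0.5, [0.1, 0.7, 0], 0]
    - [0.5, [0.1, 0.7, 0], 0]
    - [0.5, [0.1, 0.7, 0], 0]

```text
t: 20.15
tool_pos: [0.4939, -0.1018, 0.0766]
eef_rot: [-0.001, 0.174, 0.985, 0.0]
ft_force: [0.6, -0.7, -2.9]
width: 0.0525
finger_force: 63.5
```

Emit:
jog_arm:
  series:
    - [0.5, [0.1, 0.7, 0], 0]
    - [0.5, [0.1, 0.7, 0], 0]
    - [0.5, [0.1, 0.7, 0], 0]
    - [0.5, [0.05, 0.2, 0], 0]
    - [0.5, [0, 0, 0], 0]

```text
t: 20.65
tool_pos: [0.5077, -0.0341, 0.077]
eef_rot: [-0.001, 0.173, 0.985, 0.0]
ft_force: [-0.6, -0.5, -1.8]
width: 0.0526
finger_force: 63.6
```

Emit:
jog_arm:
  series:
    - [0.5, [0, 0, 0.2], 0]
    - [0.5, [0, 0, 0.4], 0]
    - [0.5, [0, 0, 0.2], 0]
    - [0.5, [0, 0, 0], 0]
    - [0.5, [0, 0, 0], 0]

```text
t: 21.15
tool_pos: [0.5084, -0.0357, 0.0534]
eef_rot: [-0.0, 0.174, 0.985, 0.0]
ft_force: [0.7, 0.1, -2.8]
width: 0.0529
finger_force: 63.6
```

```bash
python3 ring.py; python3 -c "
from h import *
go([.5073,-.0344,.0115])"
```

```text
[ 0.50835611 -0.03574023  0.05343447] 0.05289396418819401 63.61023372039199 [ 0.67534216  0.05108377 -2.84185751] [-0.04739135 -0.05348724  0.00229086]
[  85   12  363  288 4644] [ 0.41656398 -0.09344767  0.07193447] [0.54399058 0.04278361 0.07193447] [ 0.48027728 -0.02533203  0.07193447]
[  168   141   213   225 25443] [ 0.45060917 -0.082928    0.07193447] [0.55270481 0.01755713 0.07193447] [ 0.50165699 -0.03268544  0.07193447]
 circle [ 0.49948826 -0.03133414] 0.04903259746193101
t 21.2 units total [0.06 0.03 1.41] min rows 1.4
```

Emit:
jog_arm:
  series:
    - [0.5, [0.04, 0.03, 0.2], 0]
    - [0.5, [0, 0, 0.4], 0]
    - [0.5, [0, 0, 0.4], 0]
    - [0.5, [0, 0, 0.2], 0]
    - [0.5, [0, 0, 0.05], 0]

```text
t: 21.7
tool_pos: [0.5069, -0.0339, 0.015]
eef_rot: [-0.001, 0.174, 0.985, 0.0]
ft_force: [0.3, 1.1, -1.8]
width: 0.0528
finger_force: 63.6
```

Emit:
jog_arm:
  series:
    - [0.5, [0, 0, 0.05], 0]
    - [0.5, [0, 0, 0], 0]
    - [0.5, [0, 0, 0], 0]
    - [0.5, [0, 0, 0], 0]
    - [0.5, [0, 0, 0], 0]

```text
t: 22.2
tool_pos: [0.5079, -0.0342, 0.0151]
eef_rot: [0.0, 0.174, 0.985, 0.0]
ft_force: [0.4, -0.1, -2.8]
width: 0.0526
finger_force: 63.6
```

Emit:
jog_arm:
  series:
    - [0.5, [0, 0, 0.05], 0]
    - [0.5, [0, 0, 0], 0]
    - [0.5, [0, 0, 0], 0]
    - [0.5, [0, 0, 0], 0]
    - [0.5, [0, 0, 0], 0]

```text
t: 22.7
tool_pos: [0.5077, -0.0341, 0.0133]
eef_rot: [0.0, 0.174, 0.985, 0.0]
ft_force: [-0.5, 0.7, -3.3]
width: 0.0527
finger_force: 63.6
```

Emit:
jog_arm:
  series:
    - [0.5, [0, 0, 0.06], 0]
    - [0.5, [0, 0, 0], 0]
    - [0.5, [0, 0, 0], 0]
    - [0.5, [0, 0, 0], 0]
    - [0.5, [0, 0, 0], 0]

```text
t: 23.2
tool_pos: [0.5079, -0.0342, 0.0115]
eef_rot: [0.0, 0.174, 0.985, 0.0]
ft_force: [1.2, 0.1, -1.9]
width: 0.0525
finger_force: 63.8
```

Emit:
jog_arm:
  series:
    - [0.5, [0, 0, 0.03], 0]
    - [0.5, [0, 0, 0], 0]
    - [0.5, [0, 0, 0], 0]
    - [0.5, [0, 0, 0], 0]
    - [0.5, [0, 0, 0], 0]

```text
t: 23.7
tool_pos: [0.5079, -0.0342, 0.0115]
eef_rot: [0.0, 0.174, 0.985, -0.0]
ft_force: [-1.2, 0.2, 6.9]
width: 0.0527
finger_force: 64.7
```

Contact came at exactly the predicted height (TCP 0.0115, underside 20 mm). Release gently, rise and check.

Emit:
jog_arm:
  series:
    - [0.5, [0, 0, -0.02], 0]
    - [0.72, [0, 0, 0], 0]
    - [0.8, [0, 0, 0], 0]
    - [0.8, [0, 0, 0], 0]
    - [0.8, [0, 0, 0], 0]

```text
t: 24.2
tool_pos: [0.5077, -0.0341, 0.0111]
eef_rot: [-0.0, 0.174, 0.985, 0.0]
ft_force: [-0.3, 0.2, -0.2]
width: 0.0682
finger_force: 0.0
```

Emit:
jog_arm:
  series:
    - [0.8, [0, 0, -0.1], 0]
    - [0.8, [0, 0, -0.4], 0]
    - [0.8, [0, 0, -0.8], 0]
    - [0.8, [0, 0, -1], 0]
    - [0.8, [0, 0, -1], 0]

```text
t: 24.7
tool_pos: [0.5076, -0.0341, 0.1121]
eef_rot: [0.0, 0.174, 0.985, 0.0]
ft_force: [0.9, 0.1, -0.4]
width: 0.0682
finger_force: 0.0
```

Emit:
jog_arm:
  series:
    - [0.8, [0, 0, -0.3], 0]
    - [0.8, [0, 0, 0], 0]
    - [0.8, [0, 0, 0], 0]
    - [0.8, [0, 0, 0], 0]
    - [0.8, [0, 0, 0], 0]

```text
t: 25.2
tool_pos: [0.507, -0.034, 0.118]
eef_rot: [-0.001, 0.174, 0.985, 0.0]
ft_force: [0.8, 0.2, -0.1]
width: 0.0682
finger_force: 0.0
```

```bash
python3 - <<'E'
from h import *
s=get_state();c=calibration("wrist");im=grab_frame("wrist");print(s["t"],s["tool_pos"],s["width"],s["ft_force"])
H,S,V=cv2.split(cv2.cvtColor(im,cv2.COLOR_RGB2HSV))
T=c["world_to_cam"];K=c["camera_matrix"];p=T[:3,:3]@np.array([.4985,-.0303,.03])+T[:3,3];u=int(K[0,0]*p[0]/-p[2]+K[0,2]);v=int(K[1,1]*p[1]/p[2]+K[1,2]);print(u,v)
print("row H",H[v,u-90:u+90:4].tolist());print("row S",S[v,u-90:u+90:4].tolist())
m=((H>19)&(H<32)&(V>60)&(S>80)).astype(np.uint8);z=np.zeros_like(m);cv2.circle(z,(u,v),75,1,-1);m=cv2.morphologyEx(m&z,cv2.MORPH_OPEN,np.ones((3,3)))
n,l,st,ce=cv2.connectedComponentsWithStats(m);i=1+st[1:,4].argmax();h=cv2.convexHull(np.argwhere(l==i)[:,::-1].astype(np.int32));P=np.array([onz(c,*q[0],.03) for q in h]);q=P[:,:2]
print(st[i],np.ptp(P,axis=0),(P.min(0)+P.max(0))/2)
r=np.linalg.lstsq(np.c_[2*q,np.ones(len(q))],(q**2).sum(1),rcond=None)[0];R=np.sqrt(r[2]+r[:2]@r[:2]);print(r[:2],R,"resid",np.ptp(np.linalg.norm(q-r[:2],axis=1)))
E
```

```text
25.2 [ 0.50700103 -0.03400433  0.11801022] 0.06823474761246887 [ 0.81648209  0.21851223 -0.09942302]
273 193
row H [16, 16, 16, 16, 15, 16, 15, 21, 22, 21, 22, 22, 19, 19, 21, 17, 21, 22, 2, 6, 6, 23, 24, 24, 24, 6, 179, 107, 18, 19, 20, 21, 21, 22, 21, 21, 21, 21, 21, 18, 15, 14, 16, 16, 16]
row S [141, 138, 138, 139, 156, 140, 143, 138, 139, 135, 134, 136, 151, 155, 139, 164, 137, 135, 140, 186, 184, 182, 180, 180, 184, 188, 77, 52, 157, 152, 150, 140, 137, 136, 135, 137, 136, 137, 135, 150, 148, 160, 152, 138, 142]
[ 210  128  129  126 8694] [0.09849379 0.09845352 0.        ] [ 0.49926514 -0.03002016  0.03      ]
[ 0.49929111 -0.02998219] 0.04921623727269816 resid 0.0007457495295660754
```

The ring is flat (a perfect circle at the expected height, residual 0.7 mm) and centred at (0.4993, -0.0300). The flower shows through the window. Handing in.

```bash
python3 -c "
from h import *
print(order.job_done())"
```

```text
the job is handed in; nothing more can be done
None
```

The roundel is face up in the middle of the frame's well with the brass ring flat and centred over it (both within about 1 mm by the wrist camera), both were set down and released, and I handed the job in at about 25 s; no verdict came back.

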